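Clamp a handle scale with the loose vise key

ROBOT

A 6-joint arm with a two-finger parallel gripper is mounted at the origin on a cart in front of the work surface, level with it; the furniture and walls round the work are solid. World frame = base frame: x ahead of the robot, y to its left, z up, the work surface at z = 0. Lengths are in mm, angles in rad, forces in N, time in s.
With the tool pointing down it reaches from about 425 to 950 mm from the base axis. Payload 3.5 kg.
Tool frame: the origin (TCP) lies midway between the tips of the shut fingers; the grasp point (between the pads) lies 19 mm behind it; z points along the fingers, y is the line along which they close (so a half turn about z gives the same grasp; the last joint's range is limited). The gripper opens to 85 mm and grips with 20 to 120 N. Pads are 22 mm wide; open, the fingers measure 114 mm over their backs; the gripper's body (76 mm by 85 mm) begins 54 mm behind the grasp point. The pads swing forward as they close: fully open they stand 13 mm farther back than shut.
Start: joints at [-1.346, 0.286, 1.577, -0, 1.279, -0.15], TCP at [247.13, -628.118, 231.325] pointing down, gripper open.
Joint ranges: [-2.77, 2.77], [-0.9, 2.22], [0.21, 2.48], [-1.53, 4.67], [0.24, 2.81], [-2.84, 2.84]. Speed limits (rad/s): [2.79, 2.79, 3.14, 3.14, 3.14, 3.14].

INTERFACE

Orientations are given as a unit quaternion [w, x, y, z].
In Python, from bench import monitor, get_image, camera_model, job gives the robot as it stands.
- The arm moves only by the tool arm_command, never from a script. Its argument "rows" is a list of rows, each a list of 2 entries, a list of its own where there are three numbers: the shift along the tool's x, y, z normalised to -1 to 1, where 1 is 20 cm, then the turn, a rotation vector about the tool's x, y, z normalised to -1 to 1, where 1 is pi rad. In form: [[[tx, ty, tz], [wx, wy, wz]], ...]. A call has exactly 8 rows; each row shifts and turns the commanded pose from where the row before left it, along the tool's axes as they then stand; what a row does not reach is not made up. A row lasts 1/10 s, in which the tool goes at most 50 mm and 8.59 degrees, less where a joint would pass 70% of its speed; a pose out of reach is approached as far as the arm can. A call with a number of a shift or a turn outside -1 to 1 is refused whole. A call with a gripper value outside its range is refused whole. "jaw" is the closure, from -1 (fully open) to 1 (shut), set as the call begins (left out, the last holds). The fingers move at their own pace and stop on an object; the grip force is fixed at half the most. Time passes only in rows, so rows that do not move let the fingers close, or fill a call up. It gives the time, the measured TCP pose, the force, the opening and the grip force at its end, in the units of the state.
- monitor.sense(): the state, without advancing time (a new reading comes with each control period).
- get_image(name): name is "scene" or "top" or "wrist"; returns the picture (384x512x3 uint8, red, green, blue); there is no depth.
- camera_model(name): a dict with "mtx" (3x3 intrinsics, pixels), "origin" and "rotation" of the camera in the world; the wrist camera has in their place "mount" (4x4, takes a point from camera to tool coordinates, whose origin is the TCP and whose axes are the flange's). Camera axes: x right, y down, z forward; pixel columns grow to the right and rows downward; lengths in mm; the calibration is good to about 2 mm. A picture is of the moment at which its call begins: read the wrist's pose just before it. camera_model takes no time and is no camera call.
- job.close_job(): hands the job in; it is judged then, once.
The state is a dict: "t": time; "q": joint angles; "qvel": joint speeds; "effort": joint torques, N m; "tool_pos": TCP position; "ee_rot": TCP orientation; "force": force on the tool from outside, world axes, zero at the start; "moment": the same for the moment, N m; "finger_gap": finger opening in mm; "finger_force": force on a finger pad.
Only numpy, scipy, OpenCV 4.12 (cv2) and the standard library are available. Lean on these libraries where they do the work, as an engineer would, in place of code of your own. Each camera call takes 0.05 s, during which the arm holds its last target. There are 200 camera calls.

TASK

Clamp the wooden handle scale in the blue vise: take the red T-handled square key out of its wooden stand, push it fully into the square socket on top of the vise and turn it clockwise until the jaw grips the scale firmly. Then pull the key out and put it back upright in its stand, fully down; the scale must stay clamped, and the other things on the bench are to be left alone.

Things in the scene. Friction and masses are not known exactly. Their poses are not given: they have to be found in the camera images.
- key: Loose T key. Origin: centre of its square end's tip; z up the shank. Shank 12 x 12 mm, z 0 to 32 mm, flats across x and y, lowest 5 mm tapering to 8 mm; dark collar, 28 mm diameter, z 32 to 37; neck 10 mm diameter; red T-bar along x, 80 mm long, 12 wide, z 58 to 72. 0.15 kg. It starts upright in the stand, collar on the stand's top; grip it across the bar from above.
- stand_hole (a point): Centre of the mouth of the square hole in the fixed wooden key stand (block 70 x 70 x 40 mm); 40 mm above the bench, z up, sides of the hole along x and y. Hole 16 mm wide, 37 mm deep; the key is fully down when its collar rests on the block's top, its tip 32 mm below this point.
- socket (a point): Centre of the mouth of the square socket in the brass spindle, 48 mm above the bench, 2 mm below the top of the vise's drive head (70 x 60 mm). Socket 13.6 mm wide, 22 mm deep, its top 3 mm flared to 17.6 mm. z up; its sides lie along x and y; the frame turns with the spindle; white mark on its +x side. The key fits in four quarter positions, 0.14 rad of play either way.
- spindle (a joint): Turn of the spindle (rad): starts at 0 to 0.15 (jaws open), grows clockwise seen from above, end stop 1.35. Each rad drives the jaw 10 mm towards the scale; it touches at about 0.75, then its sprung face presses with some 25 N per further rad (6 N at 1.0). Friction 0.12 N m holds the spindle where it is left; reaching 1.05 takes about 0.2 N m.
- scale: Loose brown wooden handle scale, 112 (x) x 25 (y) x 8 (z) mm, origin at the centre of its underside. It lies flat on the bed between the open jaws of the vise, long side along the jaws, with some 7 mm of play.
- jaw_face: Black rubber face of the vise's moving jaw, 110 mm long; it moves along the vise's y (-y closes). Its origin coincides with the vise's origin when open.
- vise: Blue vise, bolted down: base 120 (x) x 200 (y) x 16 mm, origin at the centre of its underside, z up. Socket axis at x = 0, y = +60 mm; fixed jaw face at y = -50 mm, jaws 37 mm tall at most; nothing on it rises above the drive head's 50 mm. Tall dark bins stand behind it (nearest corner about 0.63 m ahead of the robot): keep arm and gripper clear of them.
- bed (a point): Point on top of the vise's bed, on which the scale lies, 30 mm above the bench, at x = 0, y = -37 mm of the vise; axes as the vise's.
- mug: Bystander: white mug with a green band, 90 mm tall, 86 mm across; origin at the centre of its underside.
- tape_roll: Bystander: roll of masking tape lying flat, 104 mm across, 24 mm tall; origin at the centre of its underside.
- sanding_block: Bystander: sanding block, 64 x 111 x 35 mm; origin at the centre of its underside.
Not all that is in view belongs to the job. What is shaped like the key but yellow is not meant.

How it is judged (in metres and radians):
On the way, in this order (a step that is already met when the one before it is completed fails the run):
1. the key is pushed fully into the socket (horizontal distance between key and socket below 0.004 m and z of key in the frame of socket below -0.016 m and angle between key's own z axis and vertical below 0.15 rad), for 0.2 s.
2. turned with the key in the socket, the jaw presses on the scale with more than 3 N (horizontal distance between key and socket below 0.004 m and z of key in the frame of socket below -0.014 m and contact force between jaw_face and scale above 3 N), for 0.2 s.
At the end, for the whole second after the job is handed in: The jaw presses on the scale with more than 3 N while the scale lies flat on the bed (within 4 mm of it, tilt under 0.1 rad); the key stands at rest in its stand, within 5 mm of the hole's centre, fully down to within 4 mm and upright to within 0.1 rad (contact force between jaw_face and scale above 3 N and z of scale in the frame of bed between -0.004 and 0.004 m and angle between each of scale, key's own z axis and vertical below 0.1 rad and horizontal distance between key and stand_hole below 0.005 m and z of key in the frame of stand_hole below -0.028 m and linear speed of key below 0.02 m/s); the robot touches nothing.
It fails at once if a bystander (mug, tape roll, sanding block) is moved by more than 30 mm (distance of any of mug, tape_roll, sanding_block from where it was at the start of the episode above 0.03 m).
It also fails if it takes over 58 s, if anything falls off the work surface, if the arm or the gripper's body presses on something with over 40 N, if the wrist force passes 120 N, or if a joint passes its speed limit or range.

## Working session

There is one attempt and no reset: what is moved stays moved. The work goes in short steps, Python scripts to look and compute and a tool call to move; the robot and the scene stay as the last step left them, time stands still between calls to the robot, and variables do not carry over. Pictures are saved under pics/ and viewed, at most 10 in all, crops included, and the job is handed in when it is done.

Besides the shell and the picture viewer there is one more tool, called after ">>>" as name(argument=value, ...) on one line, values as JSON. arm_command: Moves the arm, as the interface text tells. Scaled input: -1 to 1 covers 20 cm each way for a shift and pi rad each way for a turn. Its arguments: {"type":"object","properties":{"rows":{"type":"array"},"jaw":{"type":"number"}},"required":["rows"]}

```bash
ls; mkdir -p pics
python3 - <<'E'
from bench import monitor,get_image,camera_model
import cv2,numpy as np
s=monitor.sense();print(s)
for n in("scene","top"):
    im=get_image(n);cv2.imwrite(f"pics/{n}0.png",im[:,:,::-1]);print(n,camera_model(n))
print(camera_model("wrist"))
a=[cv2.imread(f"pics/{n}0.png") for n in("scene","top")]
E
```

```text
pics
{'t': 0.0, 'q': array([-1.34597955e+00,  2.87201526e-01,  1.57815988e+00, -3.30396394e-05,
        1.27859931e+00, -1.49953876e-01]), 'qvel': array([-0.00135181, -0.00057844, -0.00028634, -0.00105307, -0.00077263,
       -0.00197258]), 'effort': array([-1.69078089e-04, -4.05987740e+01, -2.92622477e+01, -1.88669369e-04,
        5.96410609e-03,  4.84213459e-06]), 'tool_pos': array([ 246.9922289 , -627.48826547,  229.93253772]), 'ee_rot': array([-1.18260669e-03,  9.82493103e-01,  1.86295195e-01, -6.01124088e-05]), 'force': array([-0.00486516,  0.45536713,  0.30880902]), 'moment': array([-0.01962529,  0.01527889, -0.04346954]), 'finger_force': 0.0, 'finger_gap': 85.64808499311998}
scene {'mtx': array([[405.4019252 ,   0.        , 250.09730215],
       [  0.        , 405.4019252 , 184.0741511 ],
       [  0.        ,   0.        ,   1.        ]]), 'origin': array([-85.80196506, 463.62820371, 468.53548654]), 'rotation': array([ 0.22284129, -0.38168135,  0.75973929, -0.47692485])}
top {'mtx': array([[364.10177996,   0.        , 255.39183811],
       [  0.        , 364.10177996, 196.16133215],
       [  0.        ,   0.        ,   1.        ]]), 'origin': array([362.94937239, -51.93499535, 880.48001538]), 'rotation': array([-0.07664644,  0.72369924, -0.68207415,  0.07183025])}
{'mtx': array([[332.43022026,   0.        , 258.74824521],
       [  0.        , 332.43022026, 194.21639633],
       [  0.        ,   0.        ,   1.        ]]), 'mount': array([[ 2.62165844e-04, -9.65934373e-01, -2.58787014e-01,
         6.57809293e+01],
       [ 9.99999965e-01,  2.59864769e-04,  4.30992353e-05,
        -2.04778602e-01],
       [ 2.56185947e-05, -2.58787016e-01,  9.65934408e-01,
        -1.41857714e+02],
       [ 0.00000000e+00,  0.00000000e+00,  0.00000000e+00,
         1.00000000e+00]])}
```

View pics/scene0.png

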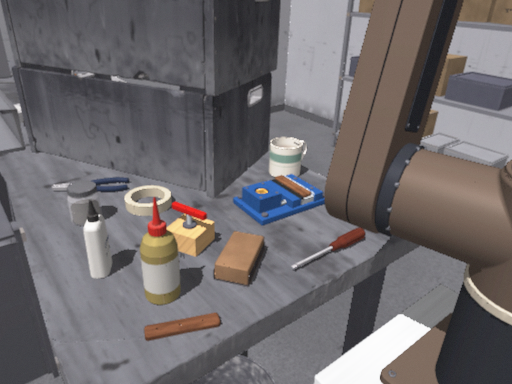

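View pics/top0.png

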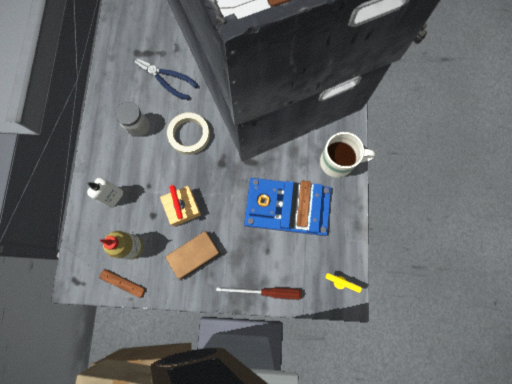

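The top view shows the red T key in its stand at about (180,203) and a yellow lookalike lying at (344,283). The red bottle cap at (108,240) is another red object. The blue vise is at (288,207), with the brass socket at (264,200) and its scale at (304,204). A spare wooden scale lies loose at (122,283). Only the red T-bar standing in the wooden block fits the key. I'll get coarse positions and an enlarged crop.

```bash
cat > h.py <<'E'
import numpy as np,cv2
from scipy.spatial.transform import Rotation as R
from bench import monitor,get_image,camera_model
def rq(q): return R.from_quat(np.r_[q[1:],q[0]])
def cam(name,s=None):
    c=camera_model(name)
    if name!="wrist": return c["mtx"],rq(c["rotation"]).as_matrix(),c["origin"]
    s=s or monitor.sense(); r=rq(s["ee_rot"]).as_matrix(); M=c["mount"]
    return c["mtx"],r@M[:3,:3],r@M[:3,3]+s["tool_pos"]
def ray(C,uv):
    K,r,o=C; d=r@np.linalg.solve(K,[uv[0],uv[1],1]); return o,d/np.linalg.norm(d)
def onz(C,uv,z):
    o,d=ray(C,uv); return o+d*(z-o[2])/d[2]
def tri(obs):
    A=np.zeros((3,3));b=np.zeros(3);L=[ray(*x) for x in obs]
    for o,d in L:
        P=np.eye(3)-np.outer(d,d);A+=P;b+=P@o
    p=np.linalg.solve(A,b)
    return p,[np.linalg.norm((np.eye(3)-np.outer(d,d))@(p-o)) for o,d in L]
def proj(C,p):
    K,r,o=C; v=K@(r.T@(np.asarray(p)-o)); return v[:2]/v[2]
def yaw(s):
    x=rq(s["ee_rot"]).as_matrix()[:,0]; return np.arctan2(x[1],x[0])
def blobs(im,lo,hi,amin=30):
    "colour mask in HSV (hue may wrap) -> list of contours by area"
    h=cv2.cvtColor(im,cv2.COLOR_RGB2HSV); lo=np.array(lo);hi=np.array(hi)
    if lo[0]>hi[0]: m=cv2.inRange(h,np.array([0,*lo[1:]]),hi)|cv2.inRange(h,lo,np.array([179,*hi[1:]]))
    else: m=cv2.inRange(h,lo,hi)
    c,_=cv2.findContours(m,cv2.RETR_EXTERNAL,cv2.CHAIN_APPROX_NONE)
    return sorted([x for x in c if cv2.contourArea(x)>amin],key=cv2.contourArea)[::-1]
RED=((172,150,90),(6,255,255)); BLUE=((100,120,40),(125,255,255))
def cen(c): m=cv2.moments(c); return np.array([m["m10"],m["m01"]])/m["m00"]
def delta(s,p,yw):
    "moves in the tool's normalised units from the measured pose to TCP p, tool down with x at yaw yw"
    r=rq(s["ee_rot"]); T=R.from_euler("z",yw)*R.from_euler("x",np.pi)
    return np.round(r.inv().apply(np.asarray(p)-s["tool_pos"])/200,4),np.round((r.inv()*T).as_rotvec()/np.pi,4)
E
python3 - <<'E'
from h import *
im={n:cv2.imread(f"pics/{n}0.png")[:,:,::-1].copy() for n in("scene","top")}
C={n:cam(n) for n in im}
for n in im:
    for c in blobs(im[n],*RED,amin=20)[:4]: print(n,"red",cen(c).round(1),cv2.contourArea(c),cv2.minAreaRect(c))
    for c in blobs(im[n],*BLUE,amin=300)[:2]: print(n,"blue",cen(c).round(1),cv2.contourArea(c),cv2.minAreaRect(c))
t=C["top"]
k=[c for c in blobs(im["top"],*RED,amin=20) if abs(cen(c)-[178,203]).max()<12][0]
k2=[c for c in blobs(im["scene"],*RED,amin=20) if abs(cen(c)-[188,211]).max()<12][0]
print("key bar",tri([(t,cen(k)),(C["scene"],cen(k2))]))
print("socket",onz(t,(264,200),48),tri([(t,(264,200)),(C["scene"],(262,191))]))
for n,p in dict(scale=(304,204),mug=(344,153),tape=(188,133),sand=(193,255),bin=(243,157)).items(): print(n,onz(t,p,30).round())
cr=cv2.resize(im["top"][170:240,150:340],None,fx=4,fy=4,interpolation=cv2.INTER_CUBIC)
cv2.imwrite("pics/crop.png",cr[:,:,::-1])
E
```

```text
scene red [156.3 224.2] 293.0 ((156.5, 216.5), (17.0, 37.0), 0.0)
scene red [188.5 210.1] 233.0 ((188.41693115234375, 210.2353973388672), (36.44379806518555, 7.9322123527526855), 19.44003677368164)
scene red [347.8 237.2] 214.0 ((347.10003662109375, 237.70004272460938), (8.497057914733887, 34.435447692871094), 63.43495178222656)
scene blue [273.7 200.9] 2130.0 ((278.1789245605469, 198.09634399414062), (41.473880767822266, 87.44954681396484), 73.3007583618164)
top red [282.3 292.9] 249.5 ((281.0345153808594, 292.58624267578125), (38.36701583862305, 8.802821159362793), 4.763641834259033)
top red [175.5 201.4] 132.5 ((175.562255859375, 201.4833984375), (34.204715728759766, 5.346499919891357), 75.0685806274414)
top red [110.  242.2] 129.5 ((110.00000762939453, 242.5), (12.521980285644531, 13.86362075805664), 63.43495178222656)
top blue [283.9 206.3] 2923.5 ((288.140380859375, 205.49684143066406), (83.7193832397461, 50.040992736816406), 6.842772960662842)
key bar (array([512.60392208, 138.62341848,  74.63895637]), [np.float64(0.8566018219051684), np.float64(0.8566018219053458)])
socket [532.50527433 -61.49792423  48.        ] (array([533.18993843, -60.8162863 ,  48.02349726]), [np.float64(0.9605852488741844), np.float64(0.9605852488742248)])
scale [ 532. -157.   30.]
mug [ 665. -251.   30.]
tape [694. 136.  30.]
sand [397.  95.  30.]
bin [640.  -5.  30.]
```

View pics/crop.png

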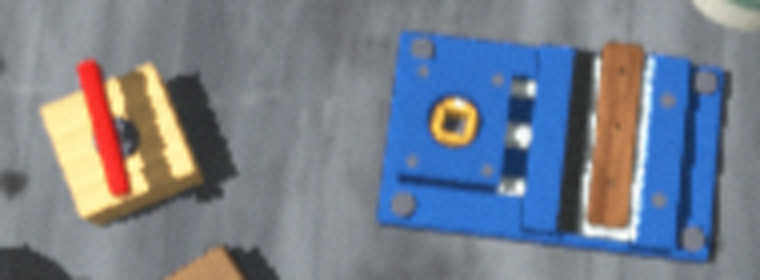

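The crop confirms it: the red T-bar stands on its dark collar in the wooden block, and the brass square socket sits on the vise's drive head. Next I'll bring the wrist camera over the socket.

Run:
```python
from h import *
s=monitor.sense(); print(delta(s,(533,-61,200),yaw(s)),yaw(s))
im=cv2.imread("pics/top0.png")[:,:,::-1].copy();t=cam("top")
k=[c for c in blobs(im,*RED,amin=20) if abs(cen(c)-[178,203]).max()<12][0]
b=cv2.boxPoints(cv2.minAreaRect(k)); w=np.array([onz(t,p,73)[:2] for p in b]); e=np.roll(w,-1,0)-w
print([(np.linalg.norm(v).round(1),np.arctan2(v[1],v[0]).round(3)) for v in e])
```

```text
(array([ 2.3676, -2.1122,  0.1556]), array([-0.0007, -0.0001,  0.    ])) 0.37481092638440877
[(np.float64(12.1), np.float64(-1.24)), (np.float64(79.7), np.float64(-2.786)), (np.float64(11.9), np.float64(1.896)), (np.float64(79.7), np.float64(0.359))]
```

>>> arm_command(rows=[[[0.148,-0.132,0.01],[0,0,0]],[[0.148,-0.132,0.01],[0,0,0]],[[0.148,-0.132,0.01],[0,0,0]],[[0.148,-0.132,0.01],[0,0,0]],[[0.148,-0.132,0.01],[0,0,0]],[[0.148,-0.132,0.01],[0,0,0]],[[0.148,-0.132,0.01],[0,0,0]],[[0.148,-0.132,0.01],[0,0,0]]], jaw=-1)

```text
t: 0.9
tool_pos: [390.5, -343.1, 214.8]
ee_rot: [-0.0, 0.983, 0.186, -0.0]
force: [0.6, 0.4, 0.4]
finger_gap: 85.1
finger_force: 0.0
```

>>> arm_command(rows=[[[0.148,-0.132,0.01],[0,0,0]],[[0.148,-0.132,0.01],[0,0,0]],[[0.148,-0.132,0.01],[0,0,0]],[[0.148,-0.132,0.01],[0,0,0]],[[0.148,-0.132,0.01],[0,0,0]],[[0.148,-0.132,0.01],[0,0,0]],[[0.1,-0.1,0.01],[0,0,0]],[[0,0,0],[0,0,0]]])

```text
t: 1.7
tool_pos: [509.0, -103.6, 200.4]
ee_rot: [-0.001, 0.982, 0.188, -0.001]
force: [0.1, -0.3, -0.4]
finger_gap: 85.4
finger_force: 0.0
```

Run:
```python
from h import *
s=monitor.sense(); im=get_image("wrist"); np.savez("v1.npz",im=im,p=s["tool_pos"],r=s["ee_rot"]); cv2.imwrite("pics/w1.png",im[:,:,::-1])
print(s["tool_pos"],s["ee_rot"],proj(cam("wrist",s),(533,-61,48)),delta(s,(533,-61,185),yaw(s)))
```

```text
[ 509.00138176 -103.55664217  200.43876232] [-8.02555857e-04  9.82081398e-01  1.88454790e-01 -5.24071024e-04] [224.32907055 137.76608667] (array([ 0.1903, -0.1531,  0.0773]), array([-0.0006,  0.0002, -0.    ]))
```

View pics/w1.png

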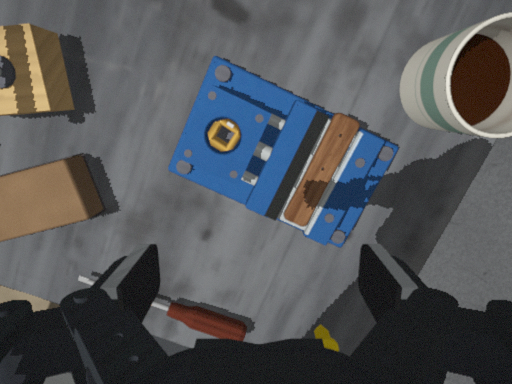

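The socket is at (224,135) in the wrist view, with its square bore visible. The scale lies at about (320,170). I'll take a second, closer view.

>>> arm_command(rows=[[[0.05,-0.04,0.06],[0,0,0]],[[0.05,-0.04,0.06],[0,0,0]],[[0.05,-0.04,0.06],[0,0,0]],[[0.04,-0.03,0.06],[0,0,0]],[[0,0,0.06],[0,0,0]],[[0,0,0],[0,0,0]],[[0,0,0],[0,0,0]],[[0,0,0],[0,0,0]]])

```text
t: 2.55
tool_pos: [533.5, -65.2, 141.9]
ee_rot: [0.0, 0.983, 0.186, 0.0]
force: [0.8, 0.2, 0.2]
finger_gap: 85.4
finger_force: 0.0
```

Run:
```python
from h import *
s=monitor.sense(); im=get_image("wrist"); np.savez("v2.npz",im=im,p=s["tool_pos"],r=s["ee_rot"])
C=cam("wrist",s);p=proj(C,(533,-61,48));print(s["tool_pos"],p)
x,y=int(p[0])-60,max(0,int(p[1])-60)
cv2.imwrite("pics/w2.png",cv2.resize(im[y:y+120,x:x+120],None,fx=5,fy=5,interpolation=cv2.INTER_CUBIC)[:,:,::-1]);print(x,y)
for n in("v1.npz","v2.npz"):
    v=np.load(n)
    for c in blobs(v["im"],(14,100,90),(30,255,255),40)[:4]: print(n,cv2.minEnclosingCircle(c),cv2.contourArea(c))
```

```text
[533.48605021 -65.16197785 141.92516352] [253.40227962 196.34050511]
193 136
v1.npz ((37.02915573120117, 204.02333068847656), 51.628387451171875) 4501.5
v1.npz ((33.171234130859375, 70.5), 54.70458221435547) 4464.5
v1.npz ((223.23562622070312, 134.44253540039062), 16.160888671875) 742.5
v1.npz ((327.3636474609375, 338.3636474609375), 15.765146255493164) 275.5
v2.npz ((39.52202606201172, 266.55169677734375), 53.09031295776367) 5234.5
v2.npz ((31.991355895996094, 113.74295043945312), 57.47040557861328) 5010.0
v2.npz ((251.8564910888672, 191.93280029296875), 19.280078887939453) 1049.5
v2.npz ((351.0, 274.0), 17.888643264770508) 147.5
```

View pics/w2.png

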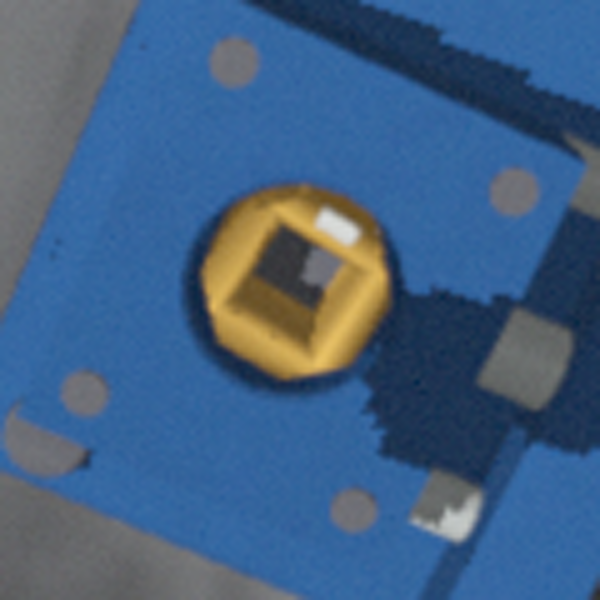

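The enlarged crop shows the brass ring with its square flare. The corners sit at crop px (285,203), (388,262), (315,365) and (210,305), and the white mark is at (338,225). Now to compute position and yaw.

Run:
```python
from h import *
def ld(n): v=np.load(n); return v["im"],cam("wrist",dict(tool_pos=v["p"],ee_rot=v["r"]))
i1,C1=ld("v1.npz");i2,C2=ld("v2.npz")
def ring(im,c):
    b=[x for x in blobs(im,(14,100,90),(30,255,255),40) if np.hypot(*(cen(x)-c))<15][0]
    return np.array(cv2.fitEllipse(cv2.convexHull(b))[0])
r1,r2=ring(i1,(223,134)),ring(i2,(252,192));print(r1,r2,"tri",tri([(C1,r1),(C2,r2)]))
t0=cv2.imread("pics/top0.png")[:,:,::-1].copy();print("top z48",onz(cam("top"),ring(t0,(264,200)),48),"w",onz(C1,r1,48),onz(C2,r2,48))
f=lambda c:np.array([193,136])+(np.array(c)+.5)/5-.5
cr=[onz(C2,f(c),48)[:2] for c in((285,203),(388,262),(315,365),(210,305))]
print("mean",np.mean(cr,0)); 
for i in range(4):
    e=cr[(i+1)%4]-cr[i];print(np.linalg.norm(e).round(1),np.arctan2(e[1],e[0]).round(3))
m=onz(C2,f((338,225)),48)[:2]-np.mean(cr,0);print("mark dir",np.arctan2(m[1],m[0]))
b=max(blobs(i2,(100,80,40),(125,255,255),300),key=cv2.contourArea)
# drive-head screws give vise yaw
P=[onz(C2,f(c),50)[:2] for c in((233,61),(514,191),(354,509),(84,393))]
for i in range(4):
    e=P[(i+1)%4]-P[i];print("screw",np.linalg.norm(e).round(1),np.arctan2(e[1],e[0]).round(3))
s=monitor.sense();print("go key view",delta(s,(513,139,170),.36))
```

```text
[223.56672668 134.64651489] [251.7780304 191.8044281] tri (array([534.65140157, -59.06372304,  43.20644338]), [np.float64(0.0876929970307795), np.float64(0.08769299703058105)])
top z48 [531.88691271 -59.42121102  48.        ] w [535.28609605 -59.44510508  48.        ] [535.77759834 -58.64430002  48.        ]
mean [535.50330258 -59.30956718]
17.4 -1.727
19.1 2.919
18.0 1.405
18.9 -0.255
mark dir -0.19031684621539002
screw 44.1 -1.631
screw 53.9 3.08
screw 44.1 1.514
screw 54.1 -0.061
go key view (array([ 0.2777, -0.9879, -0.1398]), array([ 0.0003, -0.0004,  0.0045]))
```

>>> arm_command(rows=[[[0.04,-0.13,-0.023],[0,0,0.001]],[[0.04,-0.13,-0.023],[0,0,0.001]],[[0.04,-0.13,-0.023],[0,0,0.001]],[[0.04,-0.13,-0.023],[0,0,0.001]],[[0.04,-0.13,-0.023],[0,0,0]],[[0.04,-0.13,-0.023],[0,0,0]],[[0,0,0],[0,0,0]],[[0,0,0],[0,0,0]]])

```text
t: 3.4
tool_pos: [522.2, 98.1, 169.7]
ee_rot: [0.0, 0.984, 0.181, 0.001]
force: [0.1, -0.2, 0.8]
finger_gap: 85.4
finger_force: 0.0
```

Run:
```python
from h import *
s=monitor.sense(); im=get_image("wrist"); np.savez("v3.npz",im=im,p=s["tool_pos"],r=s["ee_rot"])
C=cam("wrist",s)
for c in blobs(im,*RED,amin=150)[:4]: print(cen(c),cv2.minAreaRect(c))
print(s["tool_pos"],proj(C,(513,139,73)),delta(s,(513,139,145),yaw(s)))
```

```text
[203.40691843 186.81312046] ((203.5627899169922, 187.0382537841797), (106.27885437011719, 17.108203887939453), 87.66268920898438)
[522.20891634  98.13880606 169.67740027] [202.83656813 189.10317489] (array([ 0.0294, -0.2075,  0.1232]), array([ 0.0003, -0.0004, -0.    ]))
```

>>> arm_command(rows=[[[0.006,-0.04,0.02],[0,0,0]],[[0.006,-0.04,0.02],[0,0,0]],[[0.006,-0.04,0.02],[0,0,0]],[[0.006,-0.04,0.02],[0,0,0]],[[0.006,-0.04,0.02],[0,0,0]],[[0,0,0],[0,0,0]],[[0,0,0],[0,0,0]],[[0,0,0],[0,0,0]]])

```text
t: 4.25
tool_pos: [513.5, 137.6, 149.2]
ee_rot: [0.0, 0.984, 0.18, 0.0]
force: [-0.3, 0.0, 0.0]
finger_gap: 85.5
finger_force: 0.0
```

Run:
```python
from h import *
s=monitor.sense(); im=get_image("wrist"); np.savez("v4.npz",im=im,p=s["tool_pos"],r=s["ee_rot"])
C=cam("wrist",s); v=np.load("v3.npz");C3=cam("wrist",dict(tool_pos=v["p"],ee_rot=v["r"]))
def bar(i): return max(blobs(i,*RED,amin=150),key=lambda c:cv2.minAreaRect(c)[1][0]*cv2.minAreaRect(c)[1][1] if abs(cen(c)[1]-190)<60 else 0)
b3,b4=bar(v["im"]),bar(im)
def ends(c):
    b=cv2.boxPoints(cv2.minAreaRect(c)); b=b[np.argsort(b[:,1])]; return b[:2].mean(0),b[2:].mean(0)
for n,c in(("v3",b3),("v4",b4)): print(n,cv2.minAreaRect(c))
p=[tri([(C3,x),(C,y)]) for x,y in zip(ends(b3),ends(b4))]
print(p,"mid",(p[0][0]+p[1][0])/2)
for CC,b in((C3,b3),(C,b4)):
    e=[onz(CC,x,78) for x in ends(b)];d=e[0]-e[1];print("z78 mid",(e[0]+e[1])/2,np.linalg.norm(d),"yaw",np.arctan2(d[1],d[0]))
print(s["tool_pos"],yaw(s))
cv2.imwrite("pics/w4.png",im[:,:,::-1])
```

```text
v3 ((203.5627899169922, 187.0382537841797), (106.27885437011719, 17.108203887939453), 87.66268920898438)
v4 ((257.5, 202.5), (113.0, 17.0), 90.0)
[(array([550.66781587, 152.721231  ,  72.28349715]), [np.float64(0.13985732886797214), np.float64(0.139857328868131)]), (array([475.05657159, 124.13872387,  72.65185544]), [np.float64(0.04285151396880598), np.float64(0.04285151396880539)])] mid [512.86219373 138.42997744  72.4676763 ]
z78 mid [514.55648149 138.04223871  78.        ] 79.14500429709719 yaw 0.36046357856391115
z78 mid [514.31059558 138.98146565  78.        ] 78.80552648771156 yaw 0.3615851815459619
[513.53890686 137.60136405 149.15176469] 0.36229440466957386
```

View pics/w4.png

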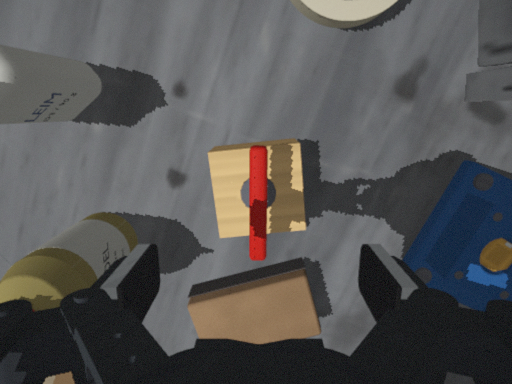

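The wrist view shows the key's bar vertical at (258,203), centred between the open fingers and aligned with the tool. The nearest bottle, at (130,240), is about 100 mm to the side. Next I descend and grip.

>>> arm_command(rows=[[[0.004,-0.004,0.08],[0,0,0]],[[0,0,0.1],[0,0,0]],[[0,0,0.1],[0,0,0]],[[0,0,0.08],[0,0,0]],[[0,0,0.06],[0,0,0]],[[0,0,0.056],[0,0,0]],[[0,0,0],[0,0,0]],[[0,0,0],[0,0,0]]])

```text
t: 5.1
tool_pos: [514.1, 138.6, 54.0]
ee_rot: [0.0, 0.984, 0.18, 0.0]
force: [0.4, -0.3, 0.2]
finger_gap: 85.1
finger_force: 0.0
```

>>> arm_command(rows=[[[0,0,0],[0,0,0]],[[0,0,0],[0,0,0]],[[0,0,0],[0,0,0]],[[0,0,0],[0,0,0]],[[0,0,0],[0,0,0]],[[0,0,0],[0,0,0]],[[0,0,0],[0,0,0]],[[0,0,0],[0,0,0]]], jaw=1)

```text
t: 5.9
tool_pos: [514.1, 138.6, 54.0]
ee_rot: [0.0, 0.984, 0.18, 0.0]
force: [-0.1, -1.3, 2.2]
finger_gap: 10.8
finger_force: 59.7
```

>>> arm_command(rows=[[[0,0,-0.04],[0,0,0]],[[0,0,-0.1],[0,0,0]],[[0,0,-0.12],[0,0,0]],[[0,0,-0.12],[0,0,0]],[[0,0,-0.12],[0,0,0]],[[0,0,0],[0,0,0]],[[-0.031,0.12,0],[0,0,0]],[[-0.031,0.12,0],[0,0,0]]])

```text
t: 6.7
tool_pos: [518.1, 89.4, 152.2]
ee_rot: [-0.0, 0.983, 0.181, -0.001]
force: [0.0, -0.1, -1.6]
finger_gap: 10.7
finger_force: 59.3
```

>>> arm_command(rows=[[[-0.031,0.12,0],[0,0,0]],[[-0.031,0.12,0],[0,0,0]],[[-0.031,0.12,0],[0,0,0]],[[-0.031,0.12,0],[0,0,0]],[[-0.033,0.12,0],[0,0,0]],[[-0.032,0.122,0],[0,0,0]],[[0,0,0],[0,0,0]],[[0,0,0],[0,0,0]]])

```text
t: 7.5
tool_pos: [534.0, -58.9, 152.1]
ee_rot: [-0.001, 0.984, 0.179, -0.001]
force: [0.0, 0.2, -2.3]
finger_gap: 10.9
finger_force: 59.3
```

Run:
```python
from h import *
s=monitor.sense(); im=get_image("wrist"); C=cam("wrist",s); print(s["tool_pos"],yaw(s),s["finger_gap"],s["force"],s["moment"],s["q"])
r=rq(s["ee_rot"]).as_matrix()
for c in blobs(im,*RED,amin=100)[:3]:
    b=cv2.boxPoints(cv2.minAreaRect(c)); b=b[np.argsort(b[:,1])]
    zt=s["tool_pos"][2]+26
    print([np.round(r.T@(onz(C,e,zt)-s["tool_pos"]),1) for e in(b[:2].mean(0),b[2:].mean(0))],b.round(1).tolist())
print(delta(s,(535.4,-59.2,154),yaw(s)))
cv2.imwrite("pics/w5.png",im[:,:,::-1])
```

```text
[534.0462219  -58.91923771 152.12638672] 0.3608751896665837 10.92060717392679 [ 0.04411021  0.16974225 -2.3192993 ] [-0.01341705 -0.01747219  0.03090472] [-2.99053159e-01  6.59169892e-02  1.98141492e+00  6.04634099e-04
  1.09725582e+00  9.10593737e-01]
[array([ 41.8,  -0.3, -26.1]), array([-28.9,  -0.3, -25.9])] [[243.0, 175.0], [274.0, 175.0], [274.0, 344.0], [243.0, 344.0]]
(array([ 0.0058,  0.0037, -0.0094]), array([-0.0007,  0.0006, -0.    ]))
```

View pics/w5.png

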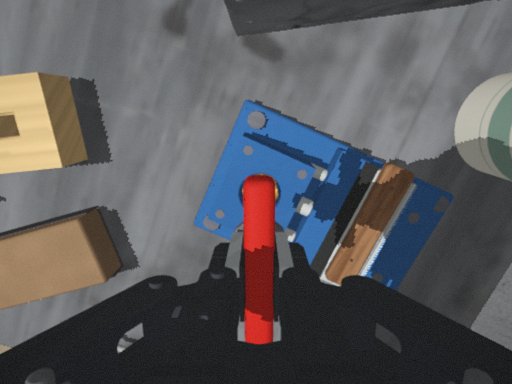

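The key is held centred, with the bar's front end at (258,175), and the socket's ring shows just behind it. I'll rotate to the quarter position that leaves wrist range for the clockwise turn.

>>> arm_command(rows=[[[0,0,0],[0,0,-0.04]],[[0,0,0],[0,0,-0.04]],[[0,0,0],[0,0,-0.04]],[[0,0,0],[0,0,-0.04]],[[0,0,0],[0,0,-0.04]],[[0,0,0],[0,0,-0.04]],[[0,0,0],[0,0,-0.04]],[[0,0,0],[0,0,-0.041]]])

```text
t: 8.35
tool_pos: [534.5, -57.5, 153.1]
ee_rot: [-0.001, 0.772, 0.636, -0.0]
force: [0.1, -0.1, -1.3]
finger_gap: 10.9
finger_force: 59.3
```

Run:
```python
from h import *
s=monitor.sense(); im=get_image("wrist");t=get_image("top");np.savez("v6.npz",im=im,t=t)
s=monitor.sense();print(s["tool_pos"],yaw(s),s["q"].round(3),delta(s,(535.4,-58.6,105),1.37))
w=cv2.resize(t[160:240,215:325],None,fx=5,fy=5,interpolation=cv2.INTER_CUBIC)
cv2.imwrite("pics/w6.png",w[:,:,::-1])
for c in blobs(t,*RED,amin=20): print(cen(c),cv2.minAreaRect(c))
```

```text
[534.55605332 -57.70301782 153.1405738 ] 1.372111676373238 [-0.296  0.065  1.981  0.     1.097 -0.098] (array([-0.0037,  0.0053,  0.2407]), array([-0.0003, -0.0001,  0.0007]))
[282.52126984 292.77777778] ((281.0400390625, 292.780029296875), (38.32978439331055, 9.09708309173584), 3.1798300743103027)
[110.27226463 242.22773537] ((110.20000457763672, 242.40000915527344), (12.521980285644531, 14.310833930969238), 63.43495178222656)
```

>>> arm_command(rows=[[[-0.004,0.004,0.06],[0,0,0.0007]],[[0,0,0.07],[0,0,0]],[[0,0,0.06],[0,0,0]],[[0,0,0.04],[0,0,0]],[[0,0,0.03],[0,0,0]],[[0,0,0.02],[0,0,0]],[[0,0,0.01],[0,0,0]],[[0,0,0.01],[0,0,0]]])

```text
t: 9.25
tool_pos: [536.0, -60.1, 94.0]
ee_rot: [0.0, 0.775, 0.632, 0.0]
force: [-0.3, 0.7, -2.0]
finger_gap: 10.9
finger_force: 59.4
```

Run:
```python
from h import *
s=monitor.sense();print(s["tool_pos"],yaw(s),s["force"],s["moment"],delta(s,(535.4,-58.6,94),1.37))
```

```text
[536.00101505 -60.12083944  93.97077016] 1.3683171746089768 [-0.34748471  0.69529315 -1.99410854] [ 0.01455304 -0.00193899 -0.02260392] (array([ 0.0068, -0.0045, -0.0002]), array([ 0.0003,  0.    , -0.0005]))
```

>>> arm_command(rows=[[[0.006,-0.003,0],[0,0,0]],[[0,0,0.01],[0,0,0]],[[0,0,0.01],[0,0,0]],[[0,0,0.01],[0,0,0]],[[0,0,0.01],[0,0,0]],[[0,0,0],[0,0,0]],[[0,0,0],[0,0,0]],[[0,0,0],[0,0,0]]])

```text
t: 10.05
tool_pos: [535.2, -58.6, 85.7]
ee_rot: [-0.0, 0.775, 0.632, -0.0]
force: [-1.0, -0.4, -1.3]
finger_gap: 10.9
finger_force: 59.3
```

Run:
```python
from h import *
s=monitor.sense();print(s["tool_pos"],yaw(s),s["force"],s["moment"])
```

```text
[535.16910792 -58.62231566  85.66943415] 1.3684694241744213 [-1.03921771 -0.42875501 -1.27447328] [ 0.07407092  0.13450922 -0.06393508]
```

The tip is about 8 mm into the socket with almost no force, so I'll keep pushing to the bottom.

>>> arm_command(rows=[[[0,0,0.012],[0,0,0]],[[0,0,0.012],[0,0,0]],[[0,0,0.012],[0,0,0]],[[0,0,0.012],[0,0,0]],[[0,0,0.01],[0,0,0]],[[0,0,0.006],[0,0,0]],[[0,0,0],[0,0,0]],[[0,0,0],[0,0,0]]])

```text
t: 10.85
tool_pos: [535.1, -58.6, 72.7]
ee_rot: [-0.0, 0.775, 0.632, -0.0]
force: [-0.2, 0.7, -2.4]
finger_gap: 10.7
finger_force: 59.2
```

Run:
```python
from h import *
s=monitor.sense();print(s["tool_pos"],yaw(s),s["force"],s["moment"],s["finger_gap"])
```

```text
[535.10981165 -58.59222162  72.69004924] 1.3684867052594096 [-0.15920067  0.67069045 -2.35379846] [ 0.04419703  0.23059367 -0.01766057] 10.705714862352698
```

>>> arm_command(rows=[[[0,0,0],[0,0,0.03]],[[0,0,0],[0,0,0.03]],[[0,0,0],[0,0,0.03]],[[0,0,0],[0,0,0.03]],[[0,0,0],[0,0,0.03]],[[0,0,0],[0,0,0.03]],[[0,0,0],[0,0,0.03]],[[0,0,0],[0,0,0]]])

```text
t: 11.65
tool_pos: [535.0, -58.8, 72.7]
ee_rot: [0.0, 0.938, 0.347, -0.0]
force: [-1.7, 0.1, -2.8]
finger_gap: 11.1
finger_force: 59.2
```

Run:
```python
from h import *
s=monitor.sense();print(s["tool_pos"],yaw(s),s["force"],s["moment"],s["finger_gap"],s["q"][5])
```

```text
[534.96031711 -58.83973986  72.72614708] 0.7094037152228564 [-1.74111072  0.07475064 -2.83194974] [-0.18013593  0.2842001   0.06401865] 11.106803577289234 0.5640992004685822
```

>>> arm_command(rows=[[[0,0,0],[0,0,0.03]],[[0,0,0],[0,0,0.03]],[[0,0,0],[0,0,0.03]],[[0,0,0],[0,0,0.03]],[[0,0,0],[0,0,0.02]],[[0,0,0],[0,0,0]],[[0,0,0],[0,0,0]],[[0,0,0],[0,0,0]]])

```text
t: 12.45
tool_pos: [535.1, -59.0, 72.7]
ee_rot: [0.0, 0.991, 0.135, -0.0]
force: [-2.0, -2.1, -2.8]
finger_gap: 10.9
finger_force: 59.1
```

Run:
```python
from h import *
s=monitor.sense();im=get_image("wrist");t=get_image("top");print(s["tool_pos"],yaw(s),s["force"],s["moment"],s["finger_gap"],s["q"][5])
np.savez("v7.npz",im=im,t=t)
C=cam("wrist",s)
for c in blobs(im,*RED,amin=100)[:2]: print(cv2.minAreaRect(c))
cv2.imwrite("pics/w7.png",np.hstack([cv2.resize(im[:,60:450],(500,492)),cv2.resize(t[165:255,235:345],(300,245)) if 0 else np.zeros((492,10,3),np.uint8)])[:,:,::-1])
```

```text
[535.09463666 -58.95801961  72.7207238 ] 0.2708259051463833 [-1.95586042 -2.11207412 -2.80391333] [-0.4394967   0.27269309  0.15626568] 10.856274210486903 1.0025500583525702
((258.5, 260.0), (168.0, 31.0), 90.0)
```

View pics/w7.png

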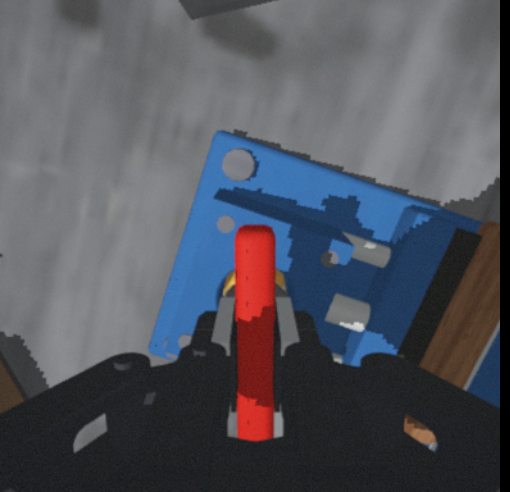

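The black jaw face now meets the scale at about (450,320), and the bar has not slipped in the grip. I'll add a touch more turn, hold, back off into the free play and pull out.

>>> arm_command(rows=[[[0,0,0],[0,0,0.015]],[[0,0,0],[0,0,0]],[[0,0,0],[0,0,0]],[[0,0,0],[0,0,0]],[[0,0,0],[0,0,0]],[[0,0,0],[0,0,0]],[[0,0,0],[0,0,0]],[[0,0,0],[0,0,0]]])

```text
t: 13.35
tool_pos: [535.2, -58.8, 72.8]
ee_rot: [0.0, 0.994, 0.111, -0.0]
force: [-2.5, -4.2, -4.8]
finger_gap: 10.8
finger_force: 58.9
```

Run:
```python
from h import *
s=monitor.sense();print(s["tool_pos"],yaw(s),s["force"],s["moment"],s["finger_gap"],s["q"][5])
```

```text
[535.15351358 -58.7843853   72.77738461] 0.2220221577648727 [-2.45662259 -4.19520563 -4.80233072] [-0.8296159   0.38877781  0.17359734] 10.843062079590208 1.0512436776985141
```

>>> arm_command(rows=[[[0,0,0],[0,0,-0.01]],[[0,0,0],[0,0,-0.01]],[[0,0,0],[0,0,-0.01]],[[0,0,0],[0,0,-0.01]],[[0,0,0],[0,0,0]],[[0,0,0],[0,0,0]],[[0,0,0],[0,0,0]],[[0,0,0],[0,0,0]]])

```text
t: 14.15
tool_pos: [535.4, -58.5, 73.2]
ee_rot: [-0.0, 0.985, 0.173, 0.0]
force: [-2.6, -2.0, -1.4]
finger_gap: 11.2
finger_force: 59.4
```

Run:
```python
from h import *
s=monitor.sense();print(s["tool_pos"],yaw(s),s["force"],s["moment"],s["finger_gap"],s["q"][5])
```

```text
[535.43199467 -58.50327716  73.21370867] 0.3470070958990819 [-2.56581784 -2.00750086 -1.41952408] [-0.3350306  0.5539427  0.0363868] 11.166614838673501 0.9260197553910855
```

>>> arm_command(rows=[[[0,0,-0.02],[0,0,0]],[[0,0,-0.03],[0,0,0]],[[0,0,-0.04],[0,0,0]],[[0,0,-0.06],[0,0,0]],[[0,0,-0.1],[0,0,0]],[[0,0,-0.1],[0,0,0]],[[0,0,-0.08],[0,0,0]],[[0,0,0],[0,0,0]]])

```text
t: 14.95
tool_pos: [538.0, -59.1, 163.5]
ee_rot: [0.002, 0.985, 0.173, 0.004]
force: [-0.1, -0.2, -2.2]
finger_gap: 10.5
finger_force: 59.4
```

Run:
```python
from h import *
s=monitor.sense();im=get_image("wrist");s=monitor.sense();print(s["tool_pos"],yaw(s),s["force"],s["moment"],s["finger_gap"],s["q"][5])
for c in blobs(im,*RED,amin=100)[:2]: print(cv2.minAreaRect(c))
print(delta(s,(514.1,138.6,150),.362))
```

```text
[536.89292346 -58.81021891 161.55000441] 0.34744062318143665 [ 0.32793105 -0.35034146 -1.55185489] [-0.0032221   0.0550327   0.02427647] 11.072301774234994 0.9257021561320125
((258.5, 260.0), (168.0, 31.0), 90.0)
(array([ 0.2286, -0.967 ,  0.0562]), array([ 0.0009, -0.0015, -0.0046]))
```

>>> arm_command(rows=[[[0.028,-0.121,0],[0,0,0]],[[0.028,-0.121,0],[0,0,0]],[[0.028,-0.121,0],[0,0,0]],[[0.028,-0.121,0],[0,0,0]],[[0.028,-0.121,0],[0,0,0]],[[0.028,-0.121,0],[0,0,0]],[[0.028,-0.121,0],[0,0,0]],[[0.028,-0.121,0],[0,0,-0.0046]]])

```text
t: 15.8
tool_pos: [510.7, 139.7, 157.9]
ee_rot: [-0.0, 0.984, 0.18, -0.001]
force: [-0.6, -0.9, -1.0]
finger_gap: 10.9
finger_force: 59.3
```

>>> arm_command(rows=[[[0,0,0.03],[0,0,0]],[[0,0,0.05],[0,0,0]],[[0,0,0.06],[0,0,0]],[[0,0,0.06],[0,0,0]],[[0,0,0.05],[0,0,0]],[[0,0,0],[0,0,0]],[[0,0,0],[0,0,0]],[[0,0,0],[0,0,0]]])

```text
t: 16.6
tool_pos: [512.1, 138.5, 109.5]
ee_rot: [0.0, 0.984, 0.18, 0.001]
force: [0.4, -0.3, -1.7]
finger_gap: 10.9
finger_force: 59.3
```

Run:
```python
from h import *
s=monitor.sense();im=get_image("wrist");s=monitor.sense();print(s["tool_pos"],yaw(s),s["force"],s["moment"])
print(delta(s,(514.1,138.6,90),.362))
```

```text
[512.14422142 138.58222741 109.68086535] 0.3617499545919743 [ 0.08764317  0.08686701 -2.06727436] [ 0.00429757 -0.02544264 -0.00819215]
(array([0.009 , 0.0033, 0.0984]), array([ 0.0001, -0.0005, -0.0001]))
```

>>> arm_command(rows=[[[0.009,0.003,0],[0,0,0]],[[0,0,0.04],[0,0,0]],[[0,0,0.04],[0,0,0]],[[0,0,0.02],[0,0,0]],[[0,0,0.01],[0,0,0]],[[0,0,0],[0,0,0]],[[0,0,0],[0,0,0]],[[0,0,0],[0,0,0]]])

```text
t: 17.45
tool_pos: [513.7, 138.7, 87.3]
ee_rot: [0.0, 0.984, 0.18, 0.0]
force: [-0.1, 0.9, -2.0]
finger_gap: 10.8
finger_force: 59.3
```

Run:
```python
from h import *
s=monitor.sense();print(s["tool_pos"],yaw(s),s["force"],s["moment"])
print(delta(s,(514.1,138.6,54.5),.362))
```

```text
[513.68336815 138.74468115  87.2606738 ] 0.362006293984444 [-0.08727692  0.9020239  -1.95582009] [ 0.01201719 -0.01207943 -0.02212383]
(array([0.0016, 0.0014, 0.1638]), array([ 0.0001, -0.0002,  0.    ]))
```

>>> arm_command(rows=[[[0.0016,0.0014,0.02],[0,0,0]],[[0,0,0.02],[0,0,0]],[[0,0,0.02],[0,0,0]],[[0,0,0.02],[0,0,0]],[[0,0,0.02],[0,0,0]],[[0,0,0.02],[0,0,0]],[[0,0,0],[0,0,0]],[[0,0,0],[0,0,0]]])

```text
t: 18.25
tool_pos: [513.7, 138.5, 62.8]
ee_rot: [-0.0, 0.984, 0.18, -0.0]
force: [-0.4, -0.8, -2.1]
finger_gap: 10.9
finger_force: 59.3
```

Run:
```python
from h import *
s=monitor.sense();print(s["tool_pos"],yaw(s),s["force"],s["moment"])
print(delta(s,(514.1,138.6,54),.362))
```

```text
[513.74341476 138.52485516  62.79865761] 0.36186436785418413 [-0.44741237 -0.79808455 -2.11401953] [0.01989226 0.03536342 0.01153982]
(array([0.0018, 0.0003, 0.044 ]), array([-0.    ,  0.0001, -0.    ]))
```

>>> arm_command(rows=[[[0.001,0,0.012],[0,0,0]],[[0,0,0.012],[0,0,0]],[[0,0,0.01],[0,0,0]],[[0,0,0.006],[0,0,0]],[[0,0,0.004],[0,0,0]],[[0,0,0],[0,0,0]],[[0,0,0],[0,0,0]],[[0,0,0],[0,0,0]]])

```text
t: 19.05
tool_pos: [514.0, 138.6, 54.1]
ee_rot: [0.0, 0.984, 0.18, 0.0]
force: [0.1, -0.2, -1.3]
finger_gap: 10.7
finger_force: 59.3
```

>>> arm_command(rows=[[[0,0,0],[0,0,0]],[[0,0,0],[0,0,0]],[[0,0,0],[0,0,0]],[[0,0,0],[0,0,0]],[[0,0,0],[0,0,0]],[[0,0,0],[0,0,0]],[[0,0,0],[0,0,0]],[[0,0,0],[0,0,0]]], jaw=-1)

```text
t: 19.85
tool_pos: [514.0, 138.6, 54.1]
ee_rot: [-0.0, 0.984, 0.18, -0.0]
force: [0.5, 0.1, 0.3]
finger_gap: 85.4
finger_force: 0.0
```

>>> arm_command(rows=[[[0,0,-0.03],[0,0,0]],[[0,0,-0.06],[0,0,0]],[[0,0,-0.1],[0,0,0]],[[0,0,-0.1],[0,0,0]],[[0,0,-0.1],[0,0,0]],[[0,0,-0.08],[0,0,0]],[[0,0,0],[0,0,0]],[[0,0,0],[0,0,0]]])

```text
t: 20.65
tool_pos: [514.2, 138.6, 148.8]
ee_rot: [0.0, 0.984, 0.18, 0.001]
force: [-0.2, 0.2, -1.2]
finger_gap: 85.2
finger_force: 0.0
```

Run:
```python
from h import *
s=monitor.sense();im=get_image("wrist");C=cam("wrist",s);t=get_image("top");sc=get_image("scene")
print(s["tool_pos"],s["force"],s["finger_gap"])
k=[c for c in blobs(im,*RED,amin=150) if abs(cen(c)-[257,200]).max()<40][0]
b=cv2.boxPoints(cv2.minAreaRect(k));b=b[np.argsort(b[:,1])];e=[onz(C,x.mean(0),78) for x in(b[:2],b[2:])];print("bar",(e[0]+e[1])/2,np.linalg.norm(e[0]-e[1]))
k1=[c for c in blobs(t,*RED,amin=20) if abs(cen(c)-[176,202]).max()<10]; k2=[c for c in blobs(sc,*RED,amin=20) if abs(cen(c)-[188,210]).max()<10]
print([cen(c) for c in k1+k2])
a=cv2.resize(t[165:245,150:340],None,fx=4,fy=4,interpolation=cv2.INTER_CUBIC);b=cv2.resize(sc[160:225,150:340],None,fx=4,fy=4,interpolation=cv2.INTER_CUBIC)
cv2.imwrite("pics/fin.png",np.vstack([a,b])[:,:,::-1])
```

```text
[514.21742648 138.64843845 148.82914684] [-0.21809971  0.16016321 -1.15543979] 85.19580781165108
bar [514.3800367  139.07108872  78.        ] 79.55590912816916
[array([176.02006173, 202.96604938]), array([188.66883117, 210.36796537])]
```

View pics/fin.png

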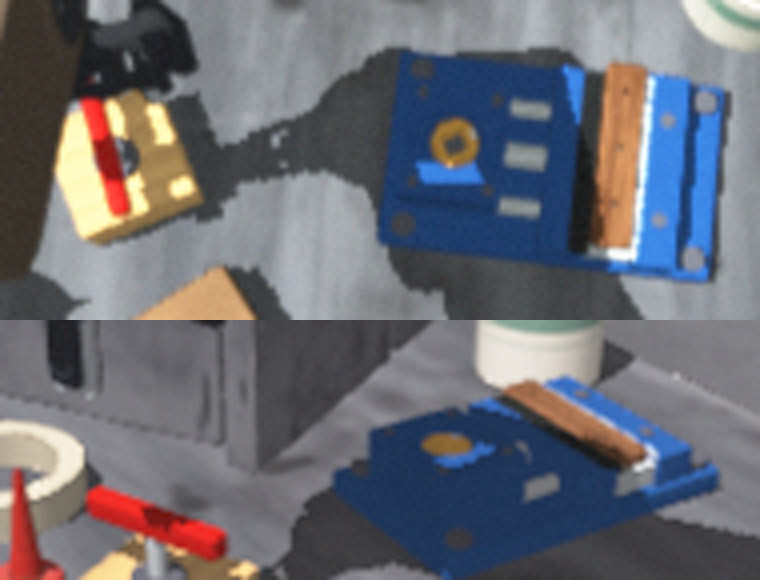

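The key is back upright in the stand at its original pixels. One more close look at the vise will confirm the clamping.

>>> arm_command(rows=[[[-0.039,0.138,0],[0,0,0]],[[-0.039,0.138,0],[0,0,0]],[[-0.039,0.138,0],[0,0,0]],[[-0.039,0.138,0],[0,0,0]],[[-0.039,0.138,0],[0,0,0]],[[-0.039,0.138,0],[0,0,0]],[[-0.039,0.138,0],[0,0,0]],[[-0.039,0.138,0],[0,0,0]]])

```text
t: 21.6
tool_pos: [533.1, -90.9, 146.9]
ee_rot: [-0.001, 0.984, 0.18, -0.001]
force: [0.6, -0.1, 0.7]
finger_gap: 85.1
finger_force: 0.0
```

Run:
```python
from h import *
s=monitor.sense();im=get_image("wrist");C=cam("wrist",s)
p=proj(C,(533,-105,45)).astype(int);x,y=max(0,p[0]-100),max(0,p[1]-75);print(s["tool_pos"],x,y)
np.savez("v9.npz",im=im,p=s["tool_pos"],r=s["ee_rot"])
cv2.imwrite("pics/w9.png",cv2.resize(im[y:y+150,x:x+200],None,fx=4,fy=4,interpolation=cv2.INTER_CUBIC)[:,:,::-1])
```

```text
[533.13924942 -90.92863058 146.90523598] 176 126
```

View pics/w9.png

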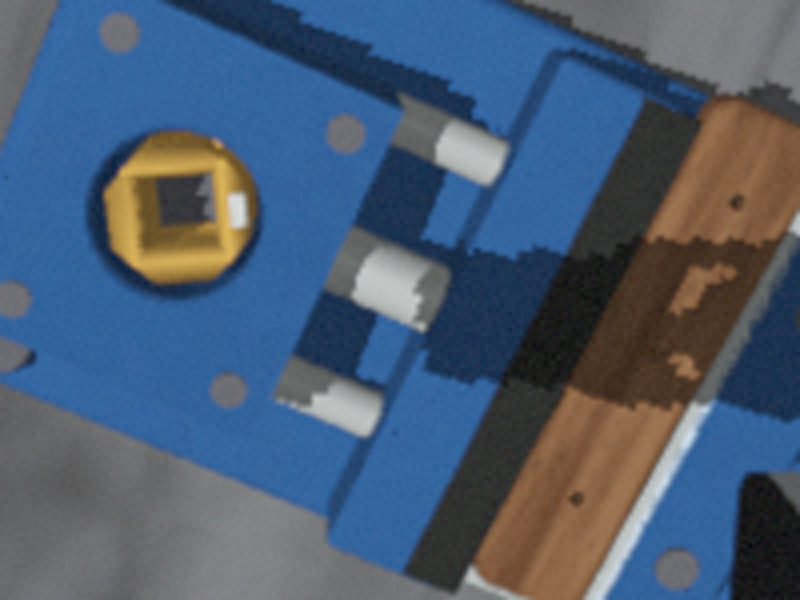

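The close view shows the jaw's black face flush along the scale, which sits tight on the far side. The socket's mark, at crop (237,210), puts the spindle at about 1.15 rad, so the scale is clamped. I'm handing in.

```bash
python3 -c "
from bench import job
print(job.close_job())"
```

```text
the job is handed in; nothing more can be done
None
```

The job is handed in, with no verdict returned: the scale is clamped in the vise (spindle at about 1.15 rad by my last picture), the red key is back upright and fully down in its stand, and the robot touched nothing else.

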